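# Find the concealed catch of a chisel case by feel and press it open

## Task

Open the shut plywood chisel case by its concealed catch: set a fingertip against the front edge of the case (the long side facing the robot) near its left-hand end, run it along the edge to the right until it drops into the finger notch, and push the spring plate at the back of the notch inward until the lid is released. Let the lid rise on its own springs without levering it up, and take the finger away, leaving the lid standing fully open. Do not pick up or disturb anything else on the bench.

Things in the scene. Friction and masses are not known exactly. Their poses are not given: they have to be found in the camera images.
- case: wooden case, fixed to the bench: 500 mm wide (its y), 270 mm deep (its x), 95 mm high; origin at the centre of its underside, x from the front edge (facing the robot) to the hinges at the back, y to the left end, z up. Its flat upright front face lies 135 mm before the origin. A carrying bar stands out 31 mm from each end, 46 mm above the bench
- edge_left (a point): left-hand end of the front edge to feel along: top front corner of the hardwood front rail, 95 mm above the bench; axes as the case's. The rail is 28 mm thick; its face, 45 to 95 mm above the bench, is plain, straight and unyielding but for one finger notch
- edge_right (a point): right-hand end of the front edge: top front corner of the rail, 95 mm above the bench, 500 mm from the left-hand end
- edge_mid (a point): half-way along the front edge (not the notch). The one notch has its middle somewhere within 75 mm either side of here, differently each time: find it by touch or sight. It is open to the front and top, 50 mm wide, its floor 45 mm above the bench; 14 mm behind the front face a steel push plate, 44 mm wide and 46 mm tall, stands across it
- catch (a joint): how far the push plate in the notch is pressed inward (along the case's x), 0 to 0.008 m; the lid is let go at about 0.005 m. Its spring takes 2 N to start and 5 N when fully in; it comes back out when let go
- lid: the lid, 12 mm ply, its top flush with the rail, 500 mm wide, from 29 mm behind the front face to the back; origin on the hinge line at the back, 95 mm above the bench; x, y, z as the case's when shut. Once the catch is pressed it rises by itself in about two seconds, front end up, until it stands open at 1.2 rad. A gripper over the lid would stop it: it goes on once there is room
- glue: white glue bottle, 60 mm across, 170 mm tall, standing beyond the left end of the case; to be left alone; origin at the centre of its underside
- paint_tin: closed paint tin, 100 mm across, 115 mm tall, standing beyond the right end of the case; to be left alone; origin at the centre of its underside
- screwdriver: 200 mm screwdriver lying on the bench, 26 mm thick; to be left alone; origin at the centre of its underside
- tape: tape measure, 70 x 36 x 66 mm, standing on the bench; to be left alone; origin at the centre of its underside
- pyramid_a: painter's pyramid (small plastic cone, 68 mm across, 35 mm tall) in front of the case; to be left alone; origin at the centre of its underside
- pyramid_b: second painter's pyramid, same size, in front of the case; to be left alone; origin at the centre of its underside
- offcut: pine offcut, 38 x 140 x 19 mm, lying on the bench; to be left alone; origin at the centre of its underside

How it is judged:
By the outcome, as a careful person would: the job done as asked, in the order asked, and still so for the second after the job is handed in, with the robot touching nothing.
It also fails if it takes over 72 s, if anything falls off the work surface, if the arm or the gripper's body presses on something with over 40 N, if the wrist force passes 120 N, or if a joint passes its speed limit or range.

## Robot

A 7-joint arm with a two-finger parallel gripper is mounted at the origin on the work surface. World frame = base frame: x ahead of the robot, y to its left, z up, the work surface at z = 0. Lengths are in m, angles in rad, forces in N, time in s.
With the tool pointing down it reaches from about 0.425 to 0.875 m from the base axis. Payload 4.7 kg.
Tool frame: the origin (TCP) lies midway between the tips of the shut fingers; the grasp point (between the pads) lies 19 mm behind it; x points along the fingers, z is the direction in which the jaws open and shut, and the axes are right-handed (so a half turn about x gives the same grasp; the last joint's range is limited). The gripper opens to 87 mm and grips with 3 to 60 N. Pads are 19 mm wide; open, the fingers measure 117 mm over their backs; the gripper's body (75 mm by 190 mm) begins 51 mm behind the grasp point.
Start: joints at [-1.308, 0.321, -0.07, 1.45, 0.023, 1.371, -0.057], TCP at [0.16, 0.63, 0.223] pointing down, gripper open.
Joint ranges: [-2.86, 2.86], [-0.3, 2.09], [-1.38, 1.24], [0.06, 2.45], [-1.56, 4.7], [0.09, 2.05], [-2.69, 2.69]. Speed limits (rad/s): [2.57, 2.57, 3.14, 3.14, 3.14, 3.14, 3.14].

## Interface

Orientations are given as a rotation vector (axis times angle).
In Python, from bench import ctrl gives the robot as it stands.
- The arm moves only by the shell command python3 -m pendant 'ROWS' [OPENING] [FORCE]. ROWS is JSON, a list of rows, each an object with "travel": the shift along the tool's x, y, z in m, a list of three; "twist": the turn about the tool's x in rad. In form: [{"travel": [x, y, z], "twist": twist}, ...]. A call has 1 to 10 rows; each row is the pose to reach, as a shift and turn from the pose measured when the call began, along the tool's axes at that moment; what a row does not reach only later rows make up. A row lasts 1/8 s, in which the tool goes at most 62.5 mm and 10.7 degrees, less where a joint would pass 70% of its speed; a pose out of reach is approached as far as the arm can. A call with a gripper value outside its range is refused whole. OPENING is the opening, from -1 (shut) to 1 (fully open), so that 0 is half open, set as the call begins (- or left out, the last holds). The fingers move at their own pace and stop on an object; FORCE is the grip in N (left out, the last holds). Time passes only in rows, so rows that repeat a pose let the fingers close. It gives the time, the measured TCP pose, the force and the opening at its end, in the units of the state.
- ctrl.get_state(): the state, without advancing time (a new reading comes with each control period).
- ctrl.get_image(name): name is "scene" or "side" or "wrist"; returns the picture (480x640x3 uint8, red, green, blue); there is no depth.
- ctrl.camera_model(name): a dict with "K" (3x3 intrinsics, pixels), "rvec" (rotation vector, rad) and "tvec" (3), from world to camera coordinates, as OpenCV has them; the wrist camera has in their place "T_tool_cam" (4x4, takes a point from camera to tool coordinates, whose origin is the TCP and whose axes are the tool frame's). Camera axes: x right, y down, z forward; pixel columns grow to the right and rows downward; lengths in m; the calibration is good to about 2 mm. A picture is of the moment at which its call begins: read the wrist's pose just before it. camera_model takes no time and is no camera call.
- ctrl.close_job(): hands the job in, once; it reports no verdict.
The state is a dict: "time": time; "joint_positions": joint angles; "qd": joint speeds; "joint_torque": joint torques, N m; "position": TCP position; "tool_rot": TCP orientation; "ft_force": force on the tool from outside, world axes, zero at the start; "torque": the same for the moment, N m; "grip_width": opening from 0.0 (shut) to 1.0 (fully open).
Only numpy, scipy, OpenCV 4.12 (cv2) and the standard library are available. Lean on these libraries where they do the work, as an engineer would, in place of code of your own. Each camera call takes 0.05 s, during which the arm holds its last target.

## Working session

There is one attempt and no reset: what is moved stays moved. The work goes in short steps, Python scripts to look and compute and a shell command to move; the robot and the scene stay as the last step left them, time stands still between calls to the robot, and variables do not carry over. Pictures are saved under pics/ and viewed, and the job is handed in when it is done.

```bash
mkdir -p pics; ls
python3 - <<'E'
from bench import ctrl
import cv2
s=ctrl.get_state();print(s)
for n in("scene","side","wrist"):
    cv2.imwrite(f"pics/{n}0.png",ctrl.get_image(n)[:,:,::-1]);print(ctrl.camera_model(n))
E
```

```text
pics
{'time': 0.0, 'joint_positions': array([-1.30788646,  0.32181906, -0.07009928,  1.45167738,  0.02255576,
        1.37081834, -0.05690594]), 'qd': array([-0.00045852,  0.00183874,  0.00034075, -0.00093755, -0.00182408,
        0.00250298,  0.0016782 ]), 'joint_torque': array([ 4.14947754e-04, -4.91282988e+01, -4.03995272e-01, -3.12522161e+01,
       -6.41465862e-02,  4.35140566e-02,  1.51368263e-04]), 'position': array([0.15994862, 0.62943026, 0.22146299]), 'tool_rot': array([-1.02525168,  1.31820552,  1.02320131]), 'ft_force': array([ 0.21440577,  0.4953772 , -0.51971867]), 'torque': array([ 0.01461804,  0.01533779, -0.02941454]), 'grip_width': 1.0022834006344452}
{'K': array([[487.76719698,   0.        , 322.81398422],
       [  0.        , 487.76719698, 242.20257922],
       [  0.        ,   0.        ,   1.        ]]), 'rvec': array([ 1.07285535,  2.62837875, -0.75293399]), 'tvec': array([ 0.39656681, -0.28593045,  1.55600299])}
{'K': array([[615.97730211,   0.        , 325.08916404],
       [  0.        , 615.97730211, 254.01657869],
       [  0.        ,   0.        ,   1.        ]]), 'rvec': array([ 2.29866712, -0.75278795,  0.29530499]), 'tvec': array([-0.44046958,  0.30580827,  1.33967506])}
{'K': array([[375.79452351,   0.        , 316.55654216],
       [  0.        , 375.79452351, 241.37348577],
       [  0.        ,   0.        ,   1.        ]]), 'T_tool_cam': array([[-6.14184424e-04, -2.92184299e-01,  9.56361834e-01,
        -1.60426055e-01],
       [-3.22614657e-04, -9.56361907e-01, -2.92184528e-01,
         7.90154895e-02],
       [ 9.99999759e-01, -4.87991531e-04,  4.93119650e-04,
         1.57547418e-04],
       [ 0.00000000e+00,  0.00000000e+00,  0.00000000e+00,
         1.00000000e+00]])}
```

View pics/scene0.png

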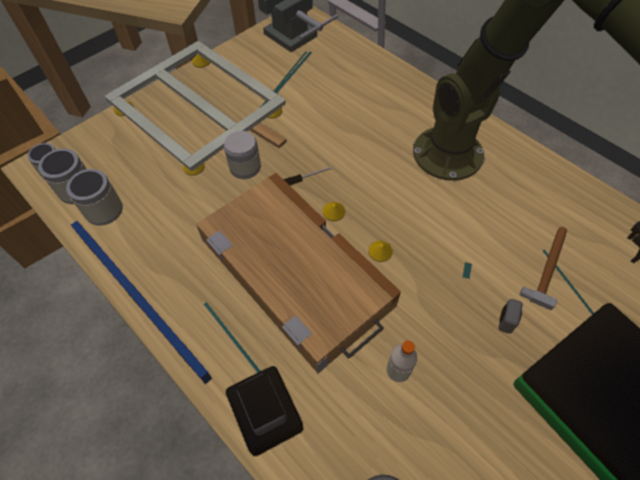

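View pics/side0.png

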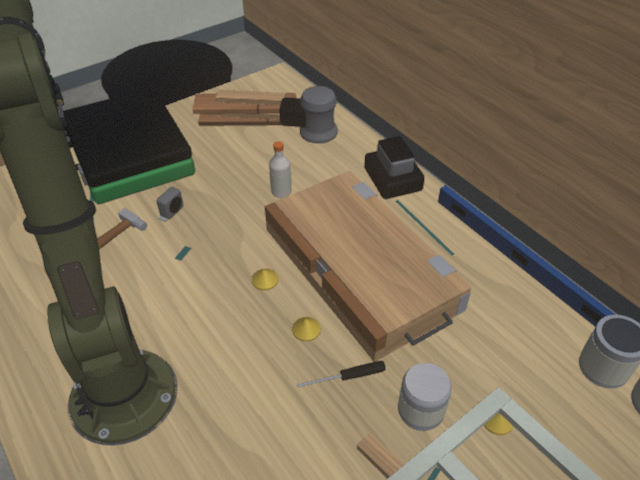

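View pics/wrist0.png

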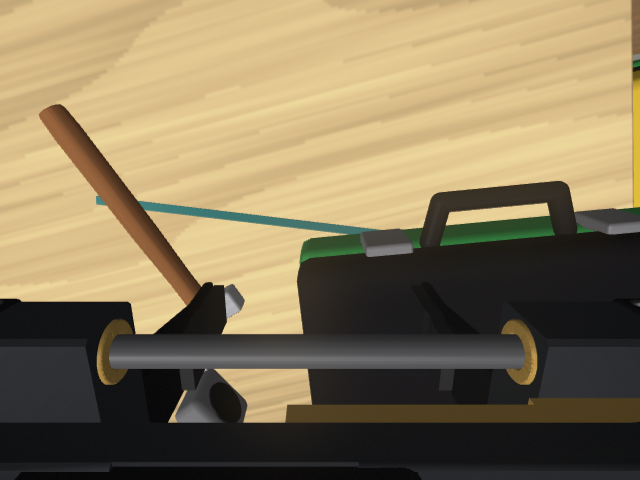

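The case is in the middle. In the side view its front edge runs from about (266,207) to (377,349), with a notch near (320,267). Pyramids are at (265,277) and (306,327). I'll zoom in to measure.

Run:
```python
import cv2
a=cv2.imread("pics/side0.png")[160:370,240:480];cv2.imwrite("pics/sidez.png",cv2.resize(a,None,fx=2.85,fy=2.85,interpolation=cv2.INTER_CUBIC))
a=cv2.imread("pics/scene0.png")[160:380,190:420];cv2.imwrite("pics/scenez.png",cv2.resize(a,None,fx=2.7,fy=2.7,interpolation=cv2.INTER_CUBIC))
```

```text
(no output)
```

View pics/sidez.png

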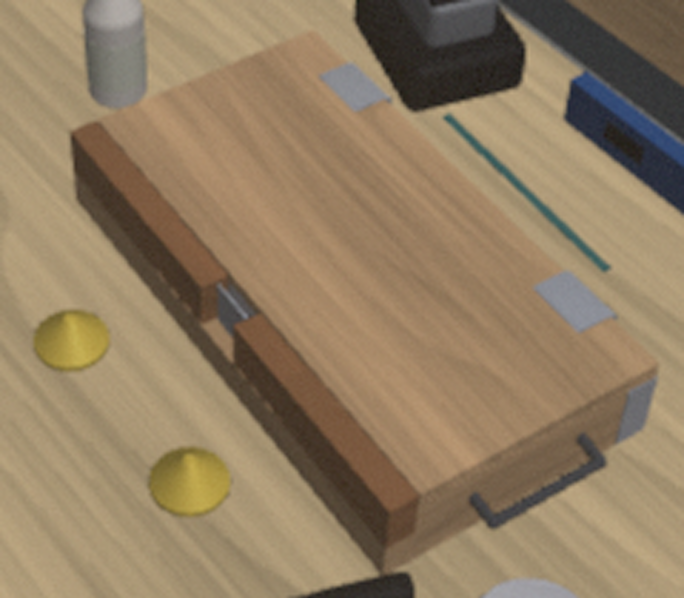

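View pics/scenez.png

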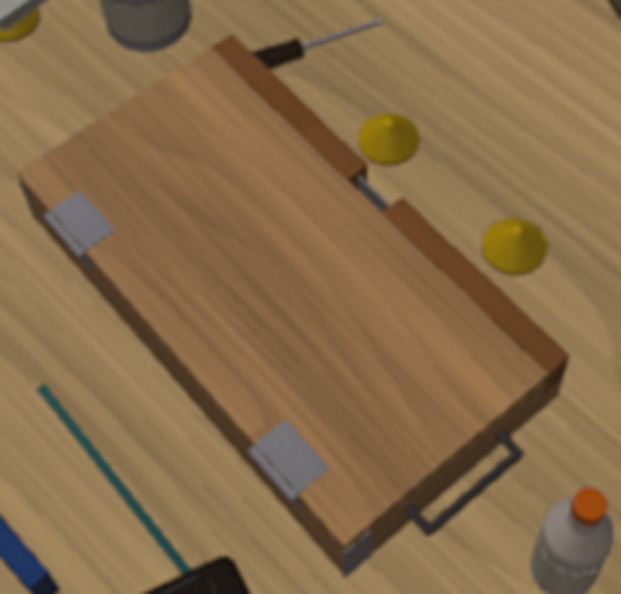

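```bash
cat > h.py <<'E'
from bench import ctrl
import numpy as np, cv2
from scipy.optimize import least_squares
from scipy.spatial.transform import Rotation as R
def proj(n,P):
    m=ctrl.camera_model(n);return cv2.projectPoints(np.array(P,float).reshape(-1,3),m["rvec"],m["tvec"],m["K"],None)[0][:,0]
def ray(n,u,z):
    m=ctrl.camera_model(n);Rm=cv2.Rodrigues(m["rvec"])[0];c=-Rm.T@m["tvec"];d=Rm.T@np.linalg.inv(m["K"])@[u[0],u[1],1];return c+d*(z-c[2])/d[2]
E
python3 - <<'E'
from h import *
sd=np.array([(72,133),(388,514),(317,31),(657,372)])/2.85+[240,160]
sc=np.array([(567,355),(235,36),(347,545),(20,180)])/2.7+[190,160]
L=np.array([(-.135,.25),(-.135,-.25),(.135,.25),(.135,-.25)])
def W(p,Q): 
    c,s=np.cos(p[2]),np.sin(p[2]);Q=np.array(Q);return np.c_[Q@np.array([[c,s],[-s,c]])+p[:2],np.full(len(Q),.095)]
f=lambda p:np.r_[proj("side",W(p,L))-sd,proj("scene",W(p,L))-sc].ravel()
r=least_squares(f,[.7,0,0]);print(r.x,r.fun.round(1))
p=r.x;print(W(p,L))
c,s=np.cos(p[2]),np.sin(p[2]);Rz=np.array([[c,-s],[s,c]])
def loc(w):return Rz.T@(np.array(w)[:2]-p[:2])
for n,k,o,q in(("side",2.85,(240,160),[(204,290),(236,330)]),("scene",2.7,(190,160),[(362,178),(402,207),(388,200)])):
    for u in q:print(n,u,loc(ray(n,np.array(u)/k+o,.095)))
for u in((72,368),(190,512)):
    print('pyr',loc(ray("side",np.array(u)/2.85+(240,160),0)))
for n,u in(("side",(72,312)),("side",(190,450))):
    w=ray(n,np.array(u)/2.85+(240,160),.035);print('apex',w,loc(w))
for u in((389,115),(515,225)):
    w=ray("scene",np.array(u)/2.7+(190,160),.035);print('apex',w,loc(w))
s=ctrl.get_state();print(R.from_rotvec(s['tool_rot']).as_matrix().round(3))
E
```

```text
[ 0.64052351 -0.01928383 -0.06629566] [-1.7 -1.5 -0.9 -1.3 -2.  -1.3 -0.2 -3.5  0.4 -0.4 -1.5 -1.9 -2.5 -0.5
 -2.1 -4.3]
[[ 0.52238185  0.23911034  0.095     ]
 [ 0.4892583  -0.25979128  0.095     ]
 [ 0.79178873  0.22122363  0.095     ]
 [ 0.75866517 -0.277678    0.095     ]]
side (204, 290) [-0.13326501  0.01355805]
side (236, 330) [-0.13424347 -0.03825168]
scene (362, 178) [-0.11816531 -0.01717278]
scene (402, 207) [-0.12555136  0.03376978]
scene (388, 200) [-0.12058281  0.0188488 ]
pyr [-0.23576813  0.07071872]
pyr [-0.22757791 -0.11492916]
apex [0.43061972 0.09473095 0.035     ] [-0.21699583  0.0998588 ]
apex [ 0.42766167 -0.08912486  0.035     ] [-0.20776747 -0.08378909]
apex [ 0.41603407 -0.09499489  0.035     ] [-0.21898065 -0.09041652]
apex [0.42283867 0.09238042 0.035     ] [-0.22460408  0.09699796]
[[-0.    -0.969  0.246]
 [-0.001  0.246  0.969]
 [-1.    -0.    -0.001]]
```

Run:
```python
from h import *
p=[0.6405,-0.0193,-0.0663]
c,s=np.cos(p[2]),np.sin(p[2])
def W(Q):return [(p[0]+c*x-s*y,p[1]+s*x+c*y,z) for x,y,z in Q]
out=[]
for n,o in(("side",(240,160)),("scene",(190,155))):
    im=cv2.imread(f"pics/{n}0.png")[o[1]:o[1]+230,o[0]:o[0]+240];k=3
    im=cv2.resize(im,None,fx=k,fy=k,interpolation=cv2.INTER_CUBIC)
    im=cv2.resize(im,(720,690))[:600]
    for z in(.095,0.):
        q=proj(n,W([(-.135,.25,z),(-.135,-.25,z),(.135,-.25,z),(.135,.25,z)]))
        cv2.polylines(im,[(((q-o)+.5)*3-.5).round().astype(int)],True,(255,255,0) if z else (255,0,255),1)
    cv2.imwrite(f"pics/ov_{n}.png",im)
```

```text
(no output)
```

View pics/ov_side.png

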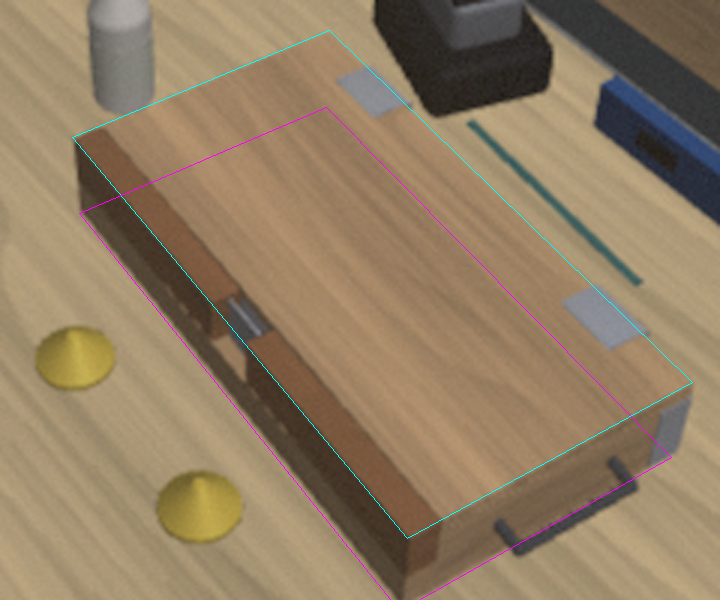

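View pics/ov_scene.png

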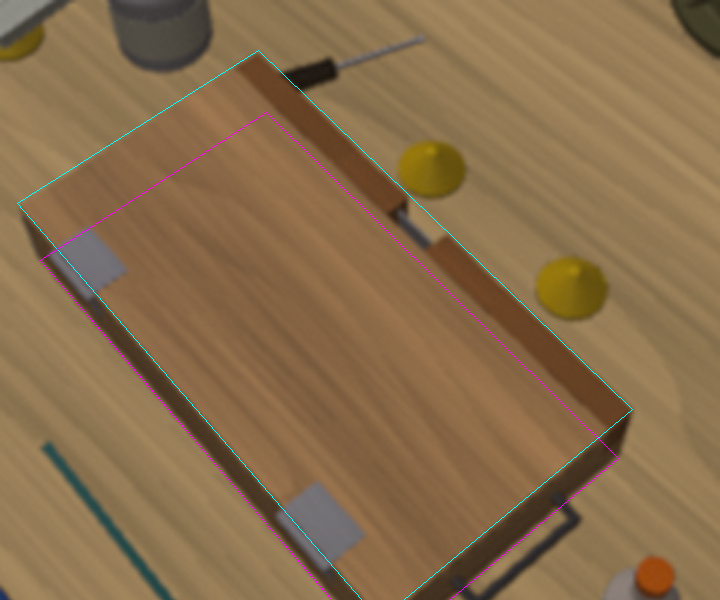

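```bash
cat >> h.py <<'E'
P=np.array([0.6435,-0.0185,-0.0663])
c_,s_=np.cos(P[2]),np.sin(P[2]);Rz=np.array([[c_,-s_],[s_,c_]])
def loc(w):return Rz.T@(np.array(w)[:2]-P[:2])
def wld(q):return Rz@np.array(q)+P[:2]
def st():
    s=ctrl.get_state();M=R.from_rotvec(s['tool_rot']).as_matrix()
    f=np.array(s['ft_force']);print('t',round(s['time'],2),'pos',s['position'].round(4),'loc',loc(s['position']).round(4),'F(case)',(Rz.T@f[:2]).round(2),f[2].round(2),'yaw err',round(float(np.arctan2(M[1,2],M[0,2])-np.pi/2-P[2]),4),'tilt',M[2].round(3),'grip',round(s['grip_width'],3));return s,M
def go(q,z):
    s,M=st();d=np.r_[wld(q),z]-s['position'];print('travel',(M.T@d).round(4))
E
python3 - <<'E'
from h import *
for n,u,z in(("side",(281,194),0),("side",(279,146),.17),("scene",(400,378),0),("scene",(408,346),.17),("side",(165,215),0)):
    w=ray(n,u,z);print(n,w.round(3),loc(w).round(3))
go((-.135-.0095-.04,.205),.221)
E
```

```text
side [0.638 0.34  0.   ] [-0.029  0.357]
side [0.642 0.34  0.17 ] [-0.025  0.358]
scene [0.655 0.369 0.   ] [-0.014  0.387]
scene [0.645 0.353 0.17 ] [-0.024  0.371]
side [0.328 0.458 0.   ] [-0.346  0.455]
t 0.15 pos [0.16   0.6296 0.2217] loc [-0.5254  0.6146] F(case) [-0.11 -0.06] -0.28 yaw err -0.1825 tilt [-1.    -0.    -0.001] grip 1.0
travel [ 0.0013 -0.4095 -0.341 ]
```

```bash
python3 -m pendant '[{"travel":[0,-0.041,-0.034],"twist":-0.018},{"travel":[0,-0.082,-0.068],"twist":-0.036},{"travel":[0,-0.123,-0.102],"twist":-0.055},{"travel":[0,-0.164,-0.136],"twist":-0.073},{"travel":[0,-0.205,-0.170],"twist":-0.091},{"travel":[0,-0.246,-0.205],"twist":-0.110},{"travel":[0,-0.287,-0.239],"twist":-0.128},{"travel":[0,-0.328,-0.273],"twist":-0.146},{"travel":[0,-0.369,-0.307],"twist":-0.165},{"travel":[0,-0.410,-0.341],"twist":-0.183}]' -1 20
python3 - <<'E'
from h import *
go((-.135-.0095-.03,.205),.066)
E
```

```text
time: 1.4
position: [0.4741, 0.1966, 0.2222]
tool_rot: [-1.162, 1.24, 1.161]
ft_force: [0.6, 0.2, 0.3]
grip_width: 0.024
t 1.4 pos [0.4741 0.1966 0.2222] loc [-0.1833  0.2034] F(case) [0.59 0.21] 0.31 yaw err 0.0013 tilt [-1.     0.    -0.001] grip 0.024
travel [ 0.1562 -0.0088  0.0018]
```

```bash
python3 -m pendant '[{"travel":[0.04,0,0.002],"twist":0},{"travel":[0.08,0,0.002],"twist":0},{"travel":[0.115,0,0.002],"twist":0},{"travel":[0.14,0,0.002],"twist":0},{"travel":[0.156,0,0.002],"twist":0},{"travel":[0.156,0,0.002],"twist":0},{"travel":[0.156,0,0.002],"twist":0}]'
python3 - <<'E'
from h import *
st()
for n in("side","wrist"):
    cv2.imwrite(f"pics/{n}1.png",ctrl.get_image(n)[:,:,::-1])
E
```

```text
time: 2.28
position: [0.4749, 0.1988, 0.0672]
tool_rot: [-1.162, 1.239, 1.16]
ft_force: [0.0, 0.7, -0.4]
grip_width: 0.005
t 2.27 pos [0.4749 0.1988 0.0672] loc [-0.1826  0.2056] F(case) [-0.02  0.68] -0.39 yaw err 0.0013 tilt [-1.    -0.001 -0.   ] grip 0.005
```

View pics/side1.png

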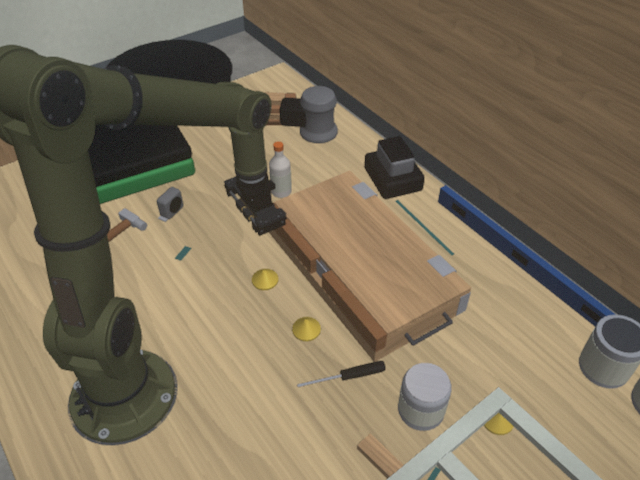

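View pics/wrist1.png

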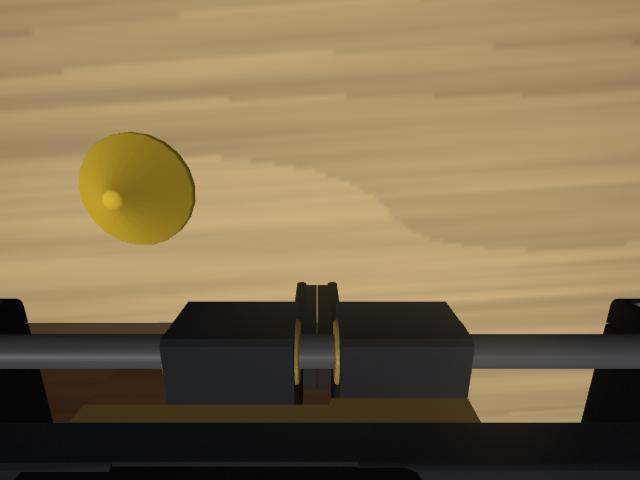

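The finger is shut in front of the left-hand end, with the glue and the pyramids clear of it. Next I approach the face gently.

```bash
python3 -m pendant '[{"travel":[0,-0.008,0],"twist":0},{"travel":[0,-0.016,0],"twist":0},{"travel":[0,-0.022,0],"twist":0},{"travel":[0,-0.026,0],"twist":0},{"travel":[0,-0.028,0],"twist":0},{"travel":[0,-0.028,0],"twist":0}]'
python3 -c "
from h import *
st()"
python3 -m pendant '[{"travel":[0,-0.002,0],"twist":0},{"travel":[0,-0.004,0],"twist":0},{"travel":[0,-0.006,0],"twist":0}]'
python3 -c "
from h import *
st()"
```

```text
time: 3.12
position: [0.503, 0.197, 0.0673]
tool_rot: [-1.162, 1.238, 1.16]
ft_force: [-0.4, -0.9, 0.1]
grip_width: 0.004
t 3.12 pos [0.503  0.197  0.0673] loc [-0.1545  0.2057] F(case) [-0.34 -0.93] 0.12 yaw err 0.0013 tilt [-1.    -0.001  0.   ] grip 0.004
time: 3.5
position: [0.5081, 0.1967, 0.0673]
tool_rot: [-1.161, 1.24, 1.162]
ft_force: [-5.6, -0.5, 3.3]
grip_width: 0.004
t 3.5 pos [0.5081 0.1967 0.0673] loc [-0.1494  0.2058] F(case) [-5.57 -0.92] 3.27 yaw err 0.0014 tilt [-1.     0.001 -0.   ] grip 0.004
```

Contact, about 5.6 N at the tip. Sliding right along the edge.

```bash
python3 -m pendant '[{"travel":[0,-0.001,-0.007],"twist":0},{"travel":[0,-0.001,-0.014],"twist":0},{"travel":[0,-0.001,-0.021],"twist":0},{"travel":[0,-0.001,-0.028],"twist":0},{"travel":[0,-0.001,-0.035],"twist":0},{"travel":[0,-0.001,-0.042],"twist":0},{"travel":[0,-0.001,-0.049],"twist":0},{"travel":[0,-0.001,-0.056],"twist":0}]'
python3 -c "
from h import *
st()"
```

```text
time: 4.5
position: [0.5045, 0.1404, 0.067]
tool_rot: [-1.16, 1.241, 1.163]
ft_force: [-5.0, 2.7, -0.0]
grip_width: 0.008
t 4.5 pos [0.5045 0.1404 0.067 ] loc [-0.1493  0.1494] F(case) [-5.16  2.34] -0.03 yaw err 0.0014 tilt [-1.     0.002 -0.   ] grip 0.008
```

```bash
python3 -m pendant '[{"travel":[0,-0.001,-0.007],"twist":0},{"travel":[0,-0.001,-0.014],"twist":0},{"travel":[0,-0.001,-0.021],"twist":0},{"travel":[0,-0.001,-0.028],"twist":0},{"travel":[0,-0.001,-0.035],"twist":0},{"travel":[0,-0.001,-0.042],"twist":0},{"travel":[0,-0.001,-0.049],"twist":0},{"travel":[0,-0.001,-0.056],"twist":0}]'
python3 -c "
from h import *
st()"
python3 -m pendant '[{"travel":[0,-0.001,-0.007],"twist":0},{"travel":[0,-0.001,-0.014],"twist":0},{"travel":[0,-0.001,-0.021],"twist":0},{"travel":[0,-0.001,-0.028],"twist":0},{"travel":[0,-0.001,-0.035],"twist":0},{"travel":[0,-0.001,-0.042],"twist":0},{"travel":[0,-0.001,-0.049],"twist":0},{"travel":[0,-0.001,-0.056],"twist":0}]'
python3 -c "
from h import *
st()"
```

```text
time: 5.5
position: [0.5009, 0.084, 0.0667]
tool_rot: [-1.159, 1.242, 1.164]
ft_force: [-3.4, 3.4, -0.3]
grip_width: 0.002
t 5.5 pos [0.5009 0.084  0.0667] loc [-0.1491  0.0928] F(case) [-3.62  3.12] -0.29 yaw err 0.0012 tilt [-1.     0.004 -0.   ] grip 0.002
time: 6.5
position: [0.4975, 0.0274, 0.0664]
tool_rot: [-1.158, 1.243, 1.165]
ft_force: [-4.4, 3.4, -0.0]
grip_width: 0.003
t 6.5 pos [0.4975 0.0274 0.0664] loc [-0.1488  0.0361] F(case) [-4.58  3.06] -0.0 yaw err 0.001 tilt [-1.     0.005 -0.   ] grip 0.003
```

Close to the notch now; shorter steps, pressing slightly more.

```bash
python3 -m pendant '[{"travel":[0,-0.002,-0.004],"twist":0},{"travel":[0,-0.002,-0.008],"twist":0},{"travel":[0,-0.002,-0.012],"twist":0},{"travel":[0,-0.002,-0.016],"twist":0},{"travel":[0,-0.002,-0.020],"twist":0},{"travel":[0,-0.002,-0.024],"twist":0},{"travel":[0,-0.002,-0.028],"twist":0}]'
python3 -c "
from h import *
st()"
python3 -m pendant '[{"travel":[0,-0.002,-0.003],"twist":0},{"travel":[0,-0.002,-0.006],"twist":0},{"travel":[0,-0.002,-0.009],"twist":0}]'
python3 -c "
from h import *
st()"
```

```text
time: 7.38
position: [0.4966, -0.001, 0.066]
tool_rot: [-1.158, 1.245, 1.166]
ft_force: [0.3, 0.7, 0.2]
grip_width: 0.006
t 7.38 pos [ 0.4966 -0.001   0.066 ] loc [-0.1478  0.0077] F(case) [0.28 0.74] 0.16 yaw err 0.0012 tilt [-1.     0.007 -0.   ] grip 0.006
time: 7.75
position: [0.4986, -0.0109, 0.0663]
tool_rot: [-1.158, 1.244, 1.165]
ft_force: [-0.3, -0.3, 0.4]
grip_width: 0.006
t 7.75 pos [ 0.4986 -0.0109  0.0663] loc [-0.1451 -0.002 ] F(case) [-0.23 -0.31] 0.42 yaw err 0.0006 tilt [-1.     0.006 -0.001] grip 0.006
```

The force fell to zero and the tip has moved inward, so it's in the notch. I'll feel forward.

```bash
python3 -m pendant '[{"travel":[0,-0.002,-0.003],"twist":0},{"travel":[0,-0.004,-0.006],"twist":0},{"travel":[0,-0.006,-0.008],"twist":0},{"travel":[0,-0.006,-0.008],"twist":0}]'
python3 - <<'E'
from h import *
st()
cv2.imwrite("pics/side2.png",cv2.resize(ctrl.get_image("side")[160:370,240:480,::-1],None,fx=2.85,fy=2.85,interpolation=cv2.INTER_CUBIC))
cv2.imwrite("pics/wrist2.png",ctrl.get_image("wrist")[:,:,::-1])
E
```

```text
time: 8.25
position: [0.5043, -0.0194, 0.0662]
tool_rot: [-1.158, 1.244, 1.164]
ft_force: [0.8, 0.0, -0.4]
grip_width: 0.005
t 8.25 pos [ 0.5043 -0.0194  0.0662] loc [-0.1389 -0.0102] F(case) [0.76 0.09] -0.37 yaw err 0.0003 tilt [-1.     0.006 -0.001] grip 0.005
```

View pics/side2.png

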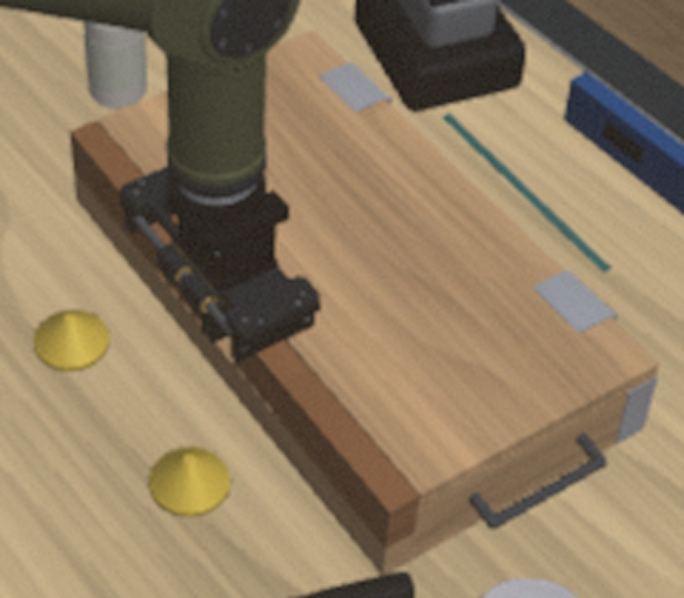

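View pics/wrist2.png

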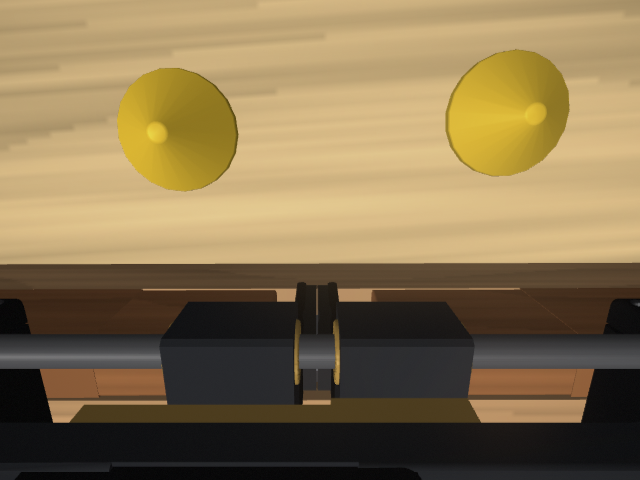

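The wrist view shows the finger (columns 297–338) between the notch edges (277 and 371). Now I push the plate.

```bash
python3 -m pendant '[{"travel":[0,-0.002,0],"twist":0},{"travel":[0,-0.004,0],"twist":0},{"travel":[0,-0.006,0],"twist":0},{"travel":[0,-0.007,0],"twist":0}]'
python3 -c "
from h import *
st()"
python3 -m pendant '[{"travel":[0,-0.001,0],"twist":0},{"travel":[0,-0.002,0],"twist":0},{"travel":[0,-0.0035,0],"twist":0},{"travel":[0,-0.0035,0],"twist":0}]'
python3 -c "
from h import *
st()"
```

```text
time: 8.85
position: [0.5102, -0.0194, 0.0659]
tool_rot: [-1.157, 1.246, 1.167]
ft_force: [-5.1, -0.4, 3.5]
grip_width: 0.005
t 8.85 pos [ 0.5102 -0.0194  0.0659] loc [-0.133  -0.0098] F(case) [-5.08 -0.72] 3.52 yaw err 0.0007 tilt [-1.     0.008 -0.001] grip 0.005
time: 9.35
position: [0.5139, -0.0197, 0.0659]
tool_rot: [-1.157, 1.246, 1.166]
ft_force: [-4.3, 0.3, 0.5]
grip_width: 0.005
t 9.35 pos [ 0.5139 -0.0197  0.0659] loc [-0.1292 -0.0098] F(case) [-4.32  0.06] 0.55 yaw err 0.0008 tilt [-1.     0.008 -0.001] grip 0.005
```

```bash
python3 -m pendant '[{"travel":[0,-0.001,0],"twist":0},{"travel":[0,-0.002,0],"twist":0},{"travel":[0,-0.002,0],"twist":0},{"travel":[0,-0.002,0],"twist":0}]'
python3 - <<'E'
from h import *
st()
cv2.imwrite("pics/side3.png",cv2.resize(ctrl.get_image("side")[160:370,240:480,::-1],None,fx=2.85,fy=2.85,interpolation=cv2.INTER_CUBIC))
E
```

```text
time: 9.85
position: [0.5156, -0.0198, 0.0658]
tool_rot: [-1.157, 1.246, 1.167]
ft_force: [-4.1, 0.8, 2.4]
grip_width: 0.002
t 9.85 pos [ 0.5156 -0.0198  0.0658] loc [-0.1276 -0.0097] F(case) [-4.17  0.52] 2.39 yaw err 0.0007 tilt [-1.     0.009 -0.001] grip 0.002
```

View pics/side3.png

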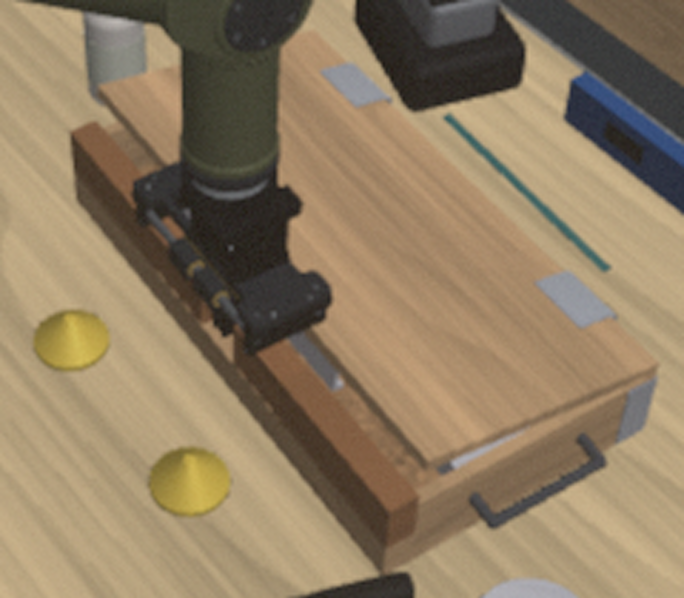

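The lid has been released and has lifted along its whole front. I'll draw the finger straight back out of the notch, above the pyramids.

```bash
python3 -m pendant '[{"travel":[0,0.006,0],"twist":0},{"travel":[0,0.015,0],"twist":0},{"travel":[0,0.028,0],"twist":0},{"travel":[0,0.042,0],"twist":0},{"travel":[0,0.056,0],"twist":0},{"travel":[0,0.068,0],"twist":0},{"travel":[0,0.078,0],"twist":0},{"travel":[0,0.080,0],"twist":0},{"travel":[0,0.080,0],"twist":0},{"travel":[0,0.080,0],"twist":0}]'
python3 -c "
from h import *
st()"
python3 -m pendant '[{"travel":[0,0,0],"twist":0},{"travel":[0,0,0],"twist":0},{"travel":[0,0,0],"twist":0},{"travel":[0,0,0],"twist":0},{"travel":[0,0,0],"twist":0},{"travel":[0,0,0],"twist":0},{"travel":[0,0,0],"twist":0},{"travel":[0,0,0],"twist":0},{"travel":[0,0,0],"twist":0},{"travel":[0,0,0],"twist":0}]'
python3 - <<'E'
from h import *
st()
for n in("side","scene"):cv2.imwrite(f"pics/{n}4.png",ctrl.get_image(n)[:,:,::-1])
E
```

```text
time: 11.15
position: [0.4362, -0.0146, 0.0666]
tool_rot: [-1.157, 1.246, 1.166]
ft_force: [0.4, 0.8, 0.3]
grip_width: 0.006
t 11.15 pos [ 0.4362 -0.0146  0.0666] loc [-0.2071 -0.0098] F(case) [0.35 0.81] 0.27 yaw err 0.0007 tilt [-1.     0.008 -0.001] grip 0.006
time: 12.4
position: [0.4362, -0.0146, 0.0666]
tool_rot: [-1.157, 1.246, 1.166]
ft_force: [0.4, 0.5, -0.5]
grip_width: 0.002
t 12.4 pos [ 0.4362 -0.0146  0.0666] loc [-0.2071 -0.0098] F(case) [0.39 0.56] -0.53 yaw err 0.0006 tilt [-1.     0.008 -0.001] grip 0.002
```

View pics/side4.png

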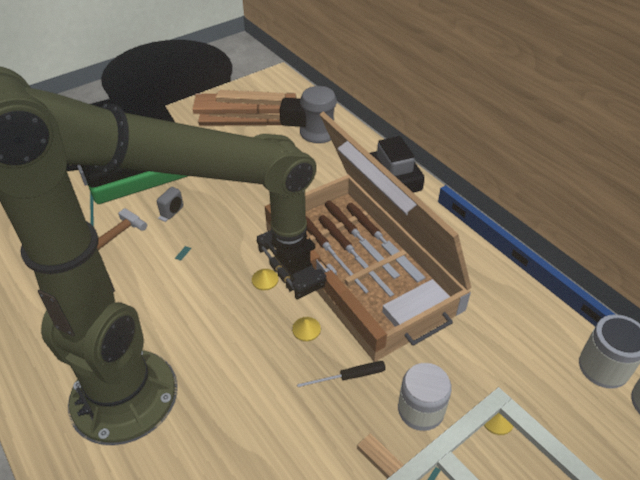

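View pics/scene4.png

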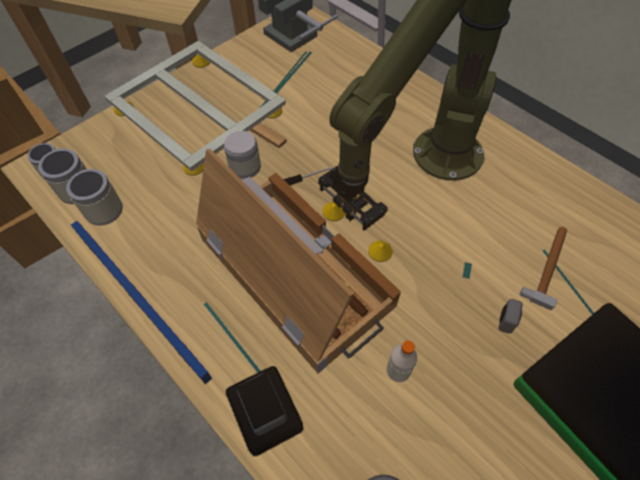

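The lid is standing, and the pyramids and the other objects haven't moved. I'll wait a little longer and compare the lid angle with 1.2 rad.

```bash
python3 -m pendant '[{"travel":[0,0,0],"twist":0},{"travel":[0,0,0],"twist":0},{"travel":[0,0,0],"twist":0},{"travel":[0,0,0],"twist":0},{"travel":[0,0,0],"twist":0},{"travel":[0,0,0],"twist":0},{"travel":[0,0,0],"twist":0},{"travel":[0,0,0],"twist":0},{"travel":[0,0,0],"twist":0},{"travel":[0,0,0],"twist":0}]'
python3 - <<'E'
from h import *
st()
im=ctrl.get_image("side")[:,:,::-1].copy();old=cv2.imread("pics/side4.png")
print('moved px vs 1.3s ago',(np.abs(im.astype(int)-old).max(2)>40).sum())
for a,col in((1.2,(255,255,0)),(1.05,(0,0,255))):
    L=.241;q=[]
    for y in(.25,-.25):
        w=wld((.135-L*np.cos(a),y));q.append((*w,.095+L*np.sin(a)))
    u=proj("side",q).round().astype(int);cv2.line(im,tuple(map(int,u[0])),tuple(map(int,u[1])),col,1)
cv2.imwrite("pics/side5.png",cv2.resize(im[90:300,240:480],None,fx=2.85,fy=2.85,interpolation=cv2.INTER_CUBIC))
E
```

```text
time: 13.75
position: [0.4362, -0.0146, 0.0666]
tool_rot: [-1.157, 1.246, 1.167]
ft_force: [-1.1, -0.1, 0.1]
grip_width: 0.007
t 13.75 pos [ 0.4362 -0.0146  0.0666] loc [-0.2071 -0.0098] F(case) [-1.05 -0.2 ] 0.09 yaw err 0.0007 tilt [-1.     0.008 -0.001] grip 0.007
moved px vs 1.3s ago 0
```

View pics/side5.png

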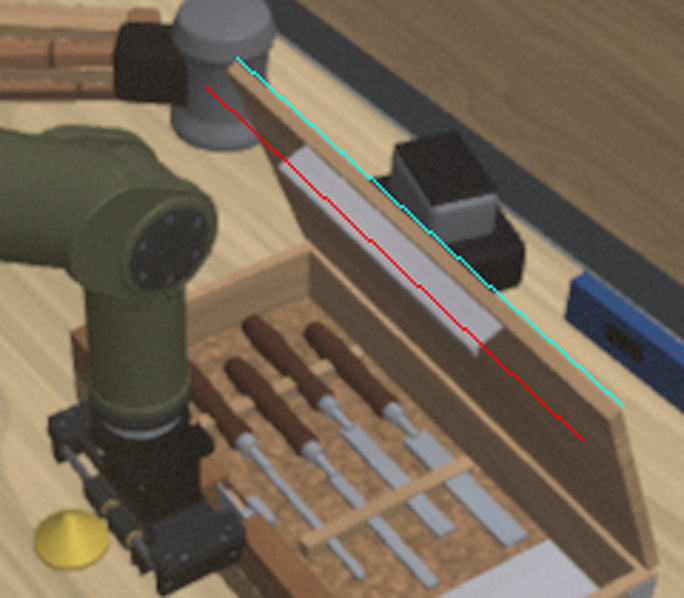

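The lid's top edge lies on the line projected for 1.2 rad and has stopped moving. The gripper is clear, so I'm handing in.

```bash
python3 -c "
from bench import ctrl
print(ctrl.close_job())"
```

```text
the job is handed in; nothing more can be done
None
```

The case is open: the lid rose on its own springs and stands fully open, and the job was handed in at about 13.8 s.

- **Finding the notch:** I set the shut fingertips on the front edge about 45 mm from its left-hand end and slid them right at roughly 4–6 N. They dropped into the notch with its middle about 10 mm right of half-way.
- **Releasing the lid:** I pushed the plate in about 7 mm at 4–5 N. The lid lifted, and I drew the finger straight back about 80 mm.

**Last checks:**
- **Lid:** the top edge lies on the line projected for 1.2 rad to within a few pixels, and the picture did not change over the last 1.3 s.
- **Robot:** the wrist force was about 1 N, which is noise level, and the gripper is touching nothing.
- **Other objects:** by eye, nothing else moved in the side and scene pictures.

**One disagreement:** the first touch came about 5 mm earlier than my camera estimate of the front face. I went by the touch from there.

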